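Find the rocking corner of a chassis and press its shim flat

ROBOT

A 6-joint arm with a two-finger parallel gripper is mounted at the origin on the work surface. World frame = base frame: x ahead of the robot, y to its left, z up, the work surface at z = 0. Lengths are in m, angles in degrees, forces in N, time in s.
With the tool pointing down it reaches from about 0.375 to 0.9 m from the base axis. Payload 3.1 kg.
Tool frame: the origin (TCP) lies at the very end of the fingers, on their centre line; the grasp point (between the pads) lies 19 mm behind it; z points along the fingers, y is the direction in which the jaws open and shut (so a half turn about z gives the same grasp; the last joint's range is limited). The gripper opens to 87 mm and grips with 3 to 60 N. Pads are 19 mm wide; open, the fingers measure 117 mm over their backs; the gripper's body (75 mm by 190 mm) begins 51 mm behind the grasp point.
Start: joints at [-83.795, 30.224, 82.088, -0, 67.689, -10.227], TCP at [0.177, -0.599, 0.223] pointing down, gripper open.
Joint ranges: [-176.69, 176.69], [-43.24, 126.21], [12.49, 139.97], [-82, 262], [0, 151.66], [-163.58, 163.58]. Speed limits (degrees/s): [159.86, 159.86, 180, 180, 180, 180].

INTERFACE

Orientations are given as a 3x3 rotation matrix whose columns are the frame's x, y, z axes.
In Python, from rig import read_state, capture, hand_in gives the robot as it stands. The module is installed in compiled form; this text tells all that it offers.
- The arm moves only by the tool send_rows, never from a script. Its argument "moves" is one flat list of numbers, 7 for each row, row after row: the turn, a rotation vector about the world's x, y, z in degrees, then the shift along the world's x, y, z in cm, then the gripper's target within -1 to 1 (fully open at 1, half-way at 0, shut at -1). In form: [rx, ry, rz, tx, ty, tz, hand, rx, ry, rz, tx, ty, tz, hand, ...]. A call has 1 to 20 rows; each row shifts and turns the commanded pose from where the row before left it; what a row does not reach is not made up. A row lasts 1/10 s, in which the tool goes at most 50 mm and 8.59 degrees, less where a joint would pass 70% of its speed; a pose out of reach is approached as far as the arm can. A call with a gripper value outside its range is refused whole. The fingers move at their own pace and stop on an object; the grip force is fixed at half the most. Time passes only in rows, so rows that do not move let the fingers close. It gives the time, the measured TCP pose, the force and the opening at its end, in the units of the state.
- read_state(): the state, without advancing time (a new reading comes with each control period).
- capture(name): name is "scene" or "top" or "wrist"; returns a dict with "pixels" (400x640x3 uint8, red, green, blue), "vertical_fov" (degrees; the focal length in pixels is half the picture's height over the tangent of half this angle, whatever the lens; pixels are square), "cx", "cy" (the principal point, pixels), "dist" ([k1, k2, p1, p2, k3] as OpenCV has them; the pictures are not rectified), "rvec" (rotation vector, rad) and "tvec" (3), from world to camera coordinates, as OpenCV has them. Camera axes: x right, y down, z forward; pixel columns grow to the right and rows downward; lengths in m; the calibration is good to about 2 mm. A picture is of the moment at which its call begins. There is no depth.
- hand_in(): hands the job in, once; it reports no verdict.
The state is a dict: "time_s": time; "joint_positions": joint angles; "qvel": joint speeds; "tau": joint torques, N m; "position": TCP position; "tcp_rot": TCP orientation; "force": force on the tool from outside, world axes, zero at the start; "moment": the same for the moment, N m; "opening": opening from 0.0 (shut) to 1.0 (fully open).
Only numpy, scipy, OpenCV 4.12 (cv2) and the standard library are available. Lean on these libraries where they do the work, as an engineer would, in place of code of your own. Each camera call takes 0.05 s, during which the arm holds its last target.

TASK

One corner of the aluminium chassis plate on the levelling nest rocks. Press down on the corner lugs with closed fingertips to find the one that gives way, pressing that one right down, and then press the raised shim tab in front of that corner fully flat. Press no other shim, do not pick up the chassis or push it out of place, and leave the tools and small parts around it alone.

Things in the scene. Friction and masses are not known exactly. Their poses are not given: they have to be found in the camera images.
- nest: grey board 240 x 230 x 12 mm fixed on the table; origin at the centre of its underside (table height, z = 0); its x axis points roughly away from the robot, y to the left. It stands anywhere in an area of 4 x 24 cm, turned up to 0.25 rad
- chassis: loose aluminium chassis plate 160 (x) x 120 (y) x 6 mm, about 0.8 kg, with a transformer, circuit board, dark fan opening and upright terminal strip on it (42 mm high in all). It lies level and loose on four corner blocks, centred on the nest and parallel to it. Origin: centre of its underside, 50 mm above the table. At each corner a flat lug, 36 (x) x 46 (y) mm, sticks out sideways (y)
- lug_front_left (a point): top of the chassis's near left lug (left = +y), over the pin that carries it: the point to press; 56 mm above the table, -55, +82 mm (x, y) from the chassis centre. All four lugs look alike. The one that rocks (a different one each time) gives 4 mm under 2.5 to 4 N and springs back when released; the others give under 1 mm
- lug_back_left (a point): top of the chassis's far left lug (left = +y), over the pin that carries it: the point to press; 56 mm above the table, +55, +82 mm (x, y) from the chassis centre. All four lugs look alike. The one that rocks (a different one each time) gives 4 mm under 2.5 to 4 N and springs back when released; the others give under 1 mm
- lug_front_right (a point): top of the chassis's near right lug (left = +y), over the pin that carries it: the point to press; 56 mm above the table, -55, -82 mm (x, y) from the chassis centre. All four lugs look alike. The one that rocks (a different one each time) gives 4 mm under 2.5 to 4 N and springs back when released; the others give under 1 mm
- lug_back_right (a point): top of the chassis's far right lug (left = +y), over the pin that carries it: the point to press; 56 mm above the table, +55, -82 mm (x, y) from the chassis centre. All four lugs look alike. The one that rocks (a different one each time) gives 4 mm under 2.5 to 4 N and springs back when released; the others give under 1 mm
- block_front_left: black corner block fixed on the nest below the near left lug; all four are alike. Origin: centre of its underside, 12 mm above the table, straight below the lug's pressing point; axes as the nest's. Its 16 mm steel pin carries the lug; its shim tab sticks out in front (-x)
- shim_front_left (a joint): shim of block_front_left: steel tab 30 mm wide, hinged along y at block x -30 mm, free end at x -70 mm. 0 to 0.08 rad at the start (end raised 15 mm), grows when pressed; 0.40 = flat: level, at its stop, top 47.5 mm above the table. Press at x -58 mm (top there 59 mm high when raised), about 11 N. It stays where left; flat, it packs the gap below the lug, which then rocks no more
- tell_front_left (a joint): telltale of block_front_left: brass pin 6 mm thick below the lug, 13 mm behind (+x) the carrying pin, hidden by the lug. In metres: 0 at the start, grows by about 3.2 mm when the lug is pushed down 4 mm, and stays down when the lug comes back up, as a record of which corner gave way. Light (0.5 N); need not be handled
- block_back_left: black corner block fixed on the nest below the far left lug; all four are alike. Origin: centre of its underside, 12 mm above the table, straight below the lug's pressing point; axes as the nest's. Its 16 mm steel pin carries the lug; its shim tab sticks out in front (-x)
- shim_back_left (a joint): shim of block_back_left: steel tab 30 mm wide, hinged along y at block x -30 mm, free end at x -70 mm. 0 to 0.08 rad at the start (end raised 15 mm), grows when pressed; 0.40 = flat: level, at its stop, top 47.5 mm above the table. Press at x -58 mm (top there 59 mm high when raised), about 11 N. It stays where left; flat, it packs the gap below the lug, which then rocks no more
- tell_back_left (a joint): telltale of block_back_left: brass pin 6 mm thick below the lug, 13 mm behind (+x) the carrying pin, hidden by the lug. In metres: 0 at the start, grows by about 3.2 mm when the lug is pushed down 4 mm, and stays down when the lug comes back up, as a record of which corner gave way. Light (0.5 N); need not be handled
- block_front_right: black corner block fixed on the nest below the near right lug; all four are alike. Origin: centre of its underside, 12 mm above the table, straight below the lug's pressing point; axes as the nest's. Its 16 mm steel pin carries the lug; its shim tab sticks out in front (-x)
- shim_front_right (a joint): shim of block_front_right: steel tab 30 mm wide, hinged along y at block x -30 mm, free end at x -70 mm. 0 to 0.08 rad at the start (end raised 15 mm), grows when pressed; 0.40 = flat: level, at its stop, top 47.5 mm above the table. Press at x -58 mm (top there 59 mm high when raised), about 11 N. It stays where left; flat, it packs the gap below the lug, which then rocks no more
- tell_front_right (a joint): telltale of block_front_right: brass pin 6 mm thick below the lug, 13 mm behind (+x) the carrying pin, hidden by the lug. In metres: 0 at the start, grows by about 3.2 mm when the lug is pushed down 4 mm, and stays down when the lug comes back up, as a record of which corner gave way. Light (0.5 N); need not be handled
- block_back_right: black corner block fixed on the nest below the far right lug; all four are alike. Origin: centre of its underside, 12 mm above the table, straight below the lug's pressing point; axes as the nest's. Its 16 mm steel pin carries the lug; its shim tab sticks out in front (-x)
- shim_back_right (a joint): shim of block_back_right: steel tab 30 mm wide, hinged along y at block x -30 mm, free end at x -70 mm. 0 to 0.08 rad at the start (end raised 15 mm), grows when pressed; 0.40 = flat: level, at its stop, top 47.5 mm above the table. Press at x -58 mm (top there 59 mm high when raised), about 11 N. It stays where left; flat, it packs the gap below the lug, which then rocks no more
- tell_back_right (a joint): telltale of block_back_right: brass pin 6 mm thick below the lug, 13 mm behind (+x) the carrying pin, hidden by the lug. In metres: 0 at the start, grows by about 3.2 mm when the lug is pushed down 4 mm, and stays down when the lug comes back up, as a record of which corner gave way. Light (0.5 N); need not be handled
- driver_big: bystander: loose screwdriver 200 mm long, red handle, left of the nest; origin at its underside
- driver_small: bystander: loose screwdriver 160 mm long, green handle, further left; origin at its underside
- pliers: bystander: loose crimping pliers 190 mm long, blue handles, right of the nest; origin at its underside
- standoff: bystander: loose brass spacer 14 mm wide, 34 mm tall, standing on the nest in front of the chassis; origin at its underside
- screw_jar: bystander: loose screw jar 48 mm wide, 55 mm tall, beyond the nest; origin at its underside
- spool: bystander: loose grey spool 50 mm wide, 30 mm tall, beyond the nest; origin at its underside

How it is judged (in metres and radians):
On the way, in this order (a step that is already met when the one before it is completed fails the run):
1. the corner that rocks has been pressed down (its telltale is at least 2 mm down) (value of joint any of tell_front_left, tell_back_left, tell_front_right, tell_back_right above 0.002 m), for 0.1 s.
2. the shim of that corner is pressed flat (((value of joint tell_front_left above 0.002 m and value of joint shim_front_left above 0.33 rad and value of joint each of shim_back_left, shim_front_right, shim_back_right below 0.2 rad) or (value of joint tell_back_left above 0.002 m and value of joint shim_back_left above 0.33 rad and value of joint each of shim_front_left, shim_front_right, shim_back_right below 0.2 rad) or (value of joint tell_front_right above 0.002 m and value of joint shim_front_right above 0.33 rad and value of joint each of shim_front_left, shim_back_left, shim_back_right below 0.2 rad) or (value of joint tell_back_right above 0.002 m and value of joint shim_back_right above 0.33 rad and value of joint each of shim_front_left, shim_back_left, shim_front_right below 0.2 rad))), for 0.1 s.
At the end, for the whole second after the job is handed in: The shim of the rocking corner, whose telltale is down by over 2 mm, is flat (joint above 0.33 rad of 0.40), the other three shims are still raised (below 0.20 rad), and the chassis lies still and level (within 0.02 rad, 3 mm in height) on its blocks, within 12 mm of the nest's centre (((value of joint tell_front_left above 0.002 m and value of joint shim_front_left above 0.33 rad and value of joint each of shim_back_left, shim_front_right, shim_back_right below 0.2 rad) or (value of joint tell_back_left above 0.002 m and value of joint shim_back_left above 0.33 rad and value of joint each of shim_front_left, shim_front_right, shim_back_right below 0.2 rad) or (value of joint tell_front_right above 0.002 m and value of joint shim_front_right above 0.33 rad and value of joint each of shim_front_left, shim_back_left, shim_back_right below 0.2 rad) or (value of joint tell_back_right above 0.002 m and value of joint shim_back_right above 0.33 rad and value of joint each of shim_front_left, shim_back_left, shim_front_right below 0.2 rad)) and horizontal distance between chassis and nest below 0.012 m and angle between chassis's own z axis and vertical below 0.02 rad and z of chassis in the frame of nest between 0.047 and 0.053 m and linear speed of chassis below 0.02 m/s); the robot touches nothing.
It fails at once if a shim is pressed down at a corner that does not rock, or that has not yet been found to give way ((value of joint shim_front_left above 0.2 rad and value of joint tell_front_left below 0.0015 m) or (value of joint shim_back_left above 0.2 rad and value of joint tell_back_left below 0.0015 m) or (value of joint shim_front_right above 0.2 rad and value of joint tell_front_right below 0.0015 m) or (value of joint shim_back_right above 0.2 rad and value of joint tell_back_right below 0.0015 m)).
It fails at once if the chassis is lifted (z of chassis in the frame of nest above 0.058 m).
It fails at once if the chassis is pushed out of place by more than 15 mm (horizontal distance between chassis and nest above 0.015 m).
It fails at once if a bystander is moved by more than 25 mm or picked up (distance of any of driver_big, driver_small, pliers, standoff, screw_jar, spool from where it was at the start of the episode above 0.025 m).
It also fails if it takes over 51 s, if anything falls off the work surface, if the arm or the gripper's body presses on something with over 40 N, if the wrist force passes 120 N, or if a joint passes its speed limit or range.

## Working session

There is one attempt and no reset: what is moved stays moved. The work goes in short steps, Python scripts to look and compute and a tool call to move; the robot and the scene stay as the last step left them, time stands still between calls to the robot, and variables do not carry over. Pictures are saved under pics/ and viewed, and the job is handed in when it is done.

Besides the shell and the picture viewer there is one more tool, called after ">>>" in YAML: its name, and indented under it one key for each argument. send_rows: Moves the arm, as the interface text tells. Its arguments: {"type":"object","properties":{"moves":{"type":"array","items":{"type":"number"}}},"required":["moves"]}

```bash
ls; mkdir -p pics; cat > h.py <<'E'
import numpy as np, cv2
from rig import read_state, capture, hand_in
def cam(n):
    c=capture(n); f=200/np.tan(np.radians(c["vertical_fov"])/2)
    K=np.array([[f,0,c["cx"]],[0,f,c["cy"]],[0,0,1.]]); return c,K
def save(c,p): cv2.imwrite(p,c["pixels"][:,:,::-1])
def ray(c,K,uv):
    R,_=cv2.Rodrigues(np.array(c["rvec"])); t=np.array(c["tvec"]).reshape(3)
    u=cv2.undistortPoints(np.array(uv,float).reshape(-1,1,2),K,np.array(c["dist"])).reshape(-1,2)
    d=np.c_[u,np.ones(len(u))]@R; o=-R.T@t; return o,d
def plane(c,K,uv,z):
    o,d=ray(c,K,uv); return o+d*((z-o[2])/d[:,2])[:,None]
def proj(c,K,P):
    return cv2.projectPoints(np.array(P,float).reshape(-1,1,3),np.array(c["rvec"]),np.array(c["tvec"]),K,np.array(c["dist"]))[0].reshape(-1,2)
E
python3 - <<'E'
from h import *
import pickle
d={}
for n in ["scene","top","wrist"]:
    c,K=cam(n); save(c,f"pics/{n}0.png"); d[n]=(c,K); print(n,c["vertical_fov"],c["rvec"],c["tvec"])
pickle.dump(d,open("c0.pkl","wb"))
s=read_state(); print(s)
E
```

```text
pics
scene 51.61037693852129 [ 0.89578921  2.6849226  -0.82127215] [ 0.4729107  -0.33322975  1.0651003 ]
top 57.52012304754782 [ 2.21381342 -2.17489796  0.08430594] [0.02867037 0.62395555 0.87967675]
wrist 65.45252213443459 [-2.32937156  1.74166907  0.24794534] [-0.62373242 -0.03485387  0.39067184]
{'time_s': 0.15, 'joint_positions': array([-8.37948596e+01,  3.02658204e+01,  8.21413081e+01,  8.87550162e-04,
        6.76906309e+01, -1.02261203e+01]), 'qvel': array([-0.09749551, -0.21044974, -0.24185501,  0.00566654, -0.12039287,
        0.01858366]), 'tau': array([ 8.95166686e-04, -4.40430665e+01, -1.76842207e+01,  6.33133203e-02,
        5.52349363e-02, -1.05150041e-04]), 'position': array([ 0.17677131, -0.59887268,  0.2217963 ]), 'tcp_rot': array([[ 9.59161479e-01,  2.82859024e-01, -1.70175978e-04],
       [ 2.82858897e-01, -9.59160029e-01,  1.69777582e-03],
       [ 3.17005214e-04, -1.67657696e-03, -9.99998544e-01]]), 'force': array([ 0.78597624,  0.07419151, -0.90619087]), 'moment': array([-0.01652085, -0.01801911,  0.02143614]), 'opening': 0.9989357422745643}
```

View pics/top0.png

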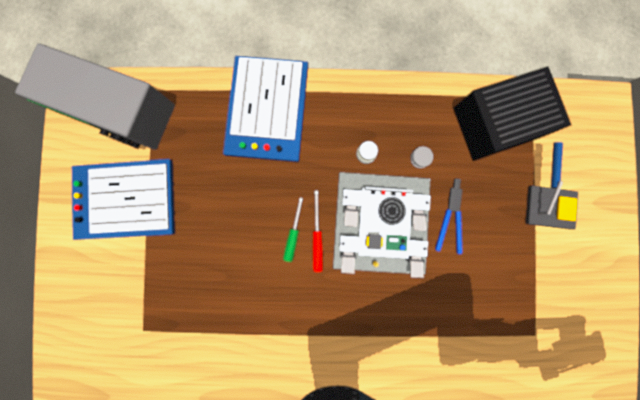

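View pics/scene0.png

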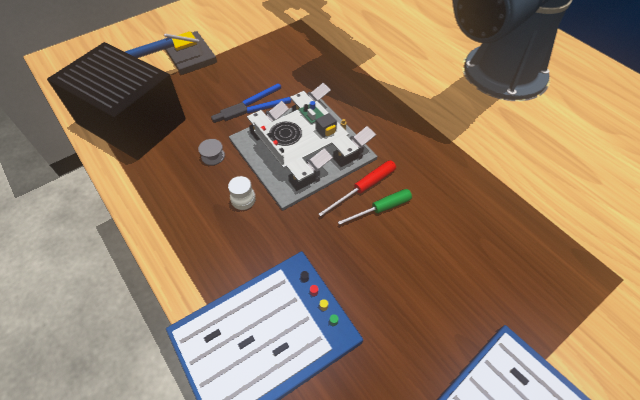

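The top view shows the nest around (382,224), with the chassis, four pale shim tabs and black lug dots on it. The pliers are on the right, the drivers on the left, and the jar and spool beyond. Next I'll zoom in and measure.

```bash
python3 - <<'E'
from h import *
import pickle
d=pickle.load(open("c0.pkl","rb"))
c,K=d["top"]; im=c["pixels"][:,:,::-1]
cv2.imwrite("pics/topz.png",cv2.resize(im[155:295,310:480],None,fx=4.2,fy=4.2,interpolation=cv2.INTER_CUBIC))
c,K=d["scene"]; im=c["pixels"][:,:,::-1]
cv2.imwrite("pics/scz.png",cv2.resize(im[70:215,220:390],None,fx=4,fy=4,interpolation=cv2.INTER_CUBIC))
E
```

```text
(no output)
```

View pics/topz.png

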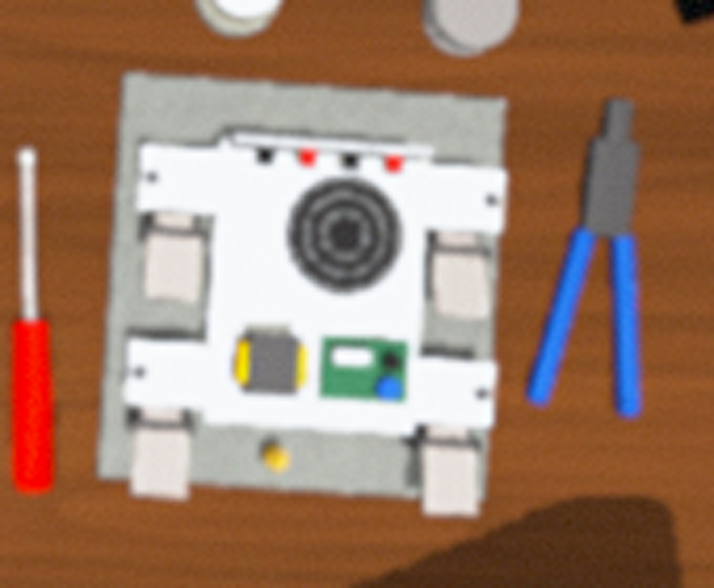

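View pics/scz.png

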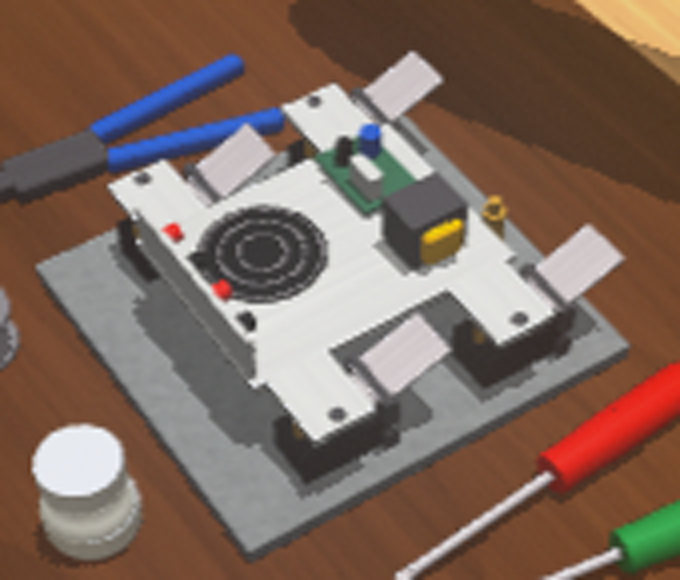

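```bash
cat > fit.py <<'E'
from h import *
def rigid(M,W):
    M=np.array(M)[:,:2];W=np.array(W)[:,:2];m=M.mean(0);w=W.mean(0)
    U,S,V=np.linalg.svd((M-m).T@(W-w)); R=V.T@np.diag([1,np.linalg.det(V.T@U.T)])@U.T
    t=w-R@m; return np.degrees(np.arctan2(R[1,0],R[0,0])),t,(M@R.T+t-W)*1000
E
python3 - <<'E'
from fit import *
import pickle
d=pickle.load(open("c0.pkl","rb"))
c,K=d["top"]
f=lambda p:(np.array(p,float)+.5)/4.2-.5+[310,155]
nest=plane(c,K,f([(125,73),(507,98),(487,500),(98,480)]),.012)
nm=[(.115,.12),(.115,-.12),(-.115,-.12),(-.115,.12)]
nm=[(.12,.115),(.12,-.115),(-.12,-.115),(-.12,.115)]
print(rigid(nm,nest))
lug=plane(c,K,f([(140,145),(137,208),(507,168),(502,235),(128,338),(125,405),(497,360),(492,427)]),.056)
lm=[(.073,.105),(.037,.105),(.073,-.105),(.037,-.105),(-.037,.105),(-.073,.105),(-.037,-.105),(-.073,-.105)]
print(rigid(lm,lug)); 
c,K=d["scene"]
g=lambda p:(np.array(p,float)+.5)/4-.5+[220,70]
nest=plane(c,K,g([(251,558),(38,266),(629,347)]),.012)
print(rigid([nm[0],nm[1],nm[3]],nest))
E
```

```text
(np.float64(-2.626031893412403), array([ 0.57490775, -0.0986598 ]), array([[-0.2107978 ,  0.25782459],
       [-0.43351156,  0.65593372],
       [-0.45925456, -0.00435406],
       [ 1.10356391, -0.90940425]]))
(np.float64(-2.738128072115333), array([ 0.57506191, -0.09789631]), array([[ 0.20461602,  0.20792691],
       [-0.01166277,  0.74932476],
       [-0.72472219,  0.20300736],
       [ 1.59876992, -1.00166127],
       [-0.71479526,  0.31928672],
       [ 0.80305557,  0.94101811],
       [-1.47695737, -0.21930346],
       [ 0.32169607, -1.19959913]]))
(np.float64(-2.957366943982816), array([ 0.57356209, -0.09310074]), array([[ 0.23233797, -1.05179671],
       [ 1.95213049, -0.98038637],
       [-2.18446846,  2.03218308]]))
```

>>> send_rows:
  moves: [0,0,-1.36,2.4,3.0,-0.4,-1,0,0,-1.36,2.4,3.0,-0.4,-1,0,0,-1.36,2.4,3.0,-0.4,-1,0,0,-1.36,2.4,3.0,-0.4,-1,0,0,-1.36,2.4,3.0,-0.4,-1,0,0,-1.36,2.4,3.0,-0.4,-1,0,0,-1.36,2.4,3.0,-0.4,-1,0,0,-1.36,2.4,3.0,-0.4,-1,0,0,-1.36,2.4,3.0,-0.4,-1,0,0,-1.36,2.4,3.0,-0.4,-1,0,0,-1.36,2.4,3.0,-0.4,-1,0,0,-1.36,2.4,3.0,-0.4,-1,0,0,-1.36,2.4,3.0,-0.4,-1,0,0,-1.36,2.4,3.0,-0.4,-1,0,0,0,0,0,0,-1]

```text
time_s: 1.65
position: [0.5146, -0.1757, 0.1659]
tcp_rot: [[0.999, -0.041, 0.0], [-0.041, -0.999, 0.002], [0.0, -0.002, -1.0]]
force: [-0.9, -0.8, -0.4]
opening: 0.005
```

```bash
python3 - <<'E'
from h import *
import pickle
c,K=cam("wrist"); save(c,"pics/w1.png"); pickle.dump((c,K),open("w1.pkl","wb"))
s=read_state(); print(s["position"],s["tcp_rot"],s["force"],s["opening"],s["time_s"])
th=np.radians(-2.7);R=np.array([[np.cos(th),-np.sin(th)],[np.sin(th),np.cos(th)]])
for n,p in dict(FL=(-.055,.082),BL=(.055,.082),FR=(-.055,-.082),BR=(.055,-.082)).items():
    w=R@p+[.575,-.0975]; sh=R@(np.array(p)-[.058,0])+[.575,-.0975]; print(n,w.round(4),sh.round(4),proj(c,K,[[*w,.056]]).round(0))
E
```

```text
[ 0.51347681 -0.17743417  0.16603351] [[ 9.99154497e-01 -4.11041632e-02 -8.60018600e-04]
 [-4.11037756e-02 -9.99154775e-01  4.63646330e-04]
 [-8.78349485e-04 -4.27904304e-04 -9.99999523e-01]] [-0.34747932 -1.07938388 -0.04427147] 0.0011525367263666019 1.7
FL [ 0.5239 -0.013 ] [ 0.466  -0.0103] [[136. 192.]]
BL [ 0.6338 -0.0182] [ 0.5759 -0.0154] [[117.  62.]]
FR [ 0.5162 -0.1768] [ 0.4583 -0.1741] [[316. 193.]]
BR [ 0.6261 -0.182 ] [ 0.5681 -0.1793] [[317.  62.]]
```

View pics/w1.png

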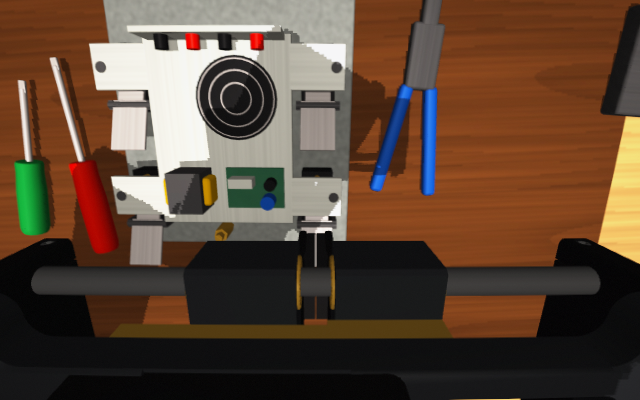

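The wrist view shows all four lugs: outer edges at about (92,65), (345,66), (113,197) and (341,197). The fingertips are over the front right lug, near (316,240). I'll refine the chassis pose from these edges.

```bash
python3 - <<'E'
from fit import *
import pickle
c,K=pickle.load(open("w1.pkl","rb"))
im=c["pixels"][:,:,::-1]; cv2.imwrite("pics/wz.png",cv2.resize(im[20:260,70:370],None,fx=2.5,fy=2.5,interpolation=cv2.INTER_CUBIC))
uv=[(90,43),(94,89),(346,44),(344,89),(111,178),(114,216),(341,178),(342,212)]
lm=[(.073,.105),(.037,.105),(.073,-.105),(.037,-.105),(-.037,.105),(-.073,.105),(-.037,-.105),(-.073,-.105)]
print(rigid(lm,plane(c,K,uv,.056)))
E
```

```text
(np.float64(-2.516909390104132), array([ 0.57165361, -0.09779645]), array([[-0.12539805,  3.1279351 ],
       [-0.87461461,  0.08476128],
       [ 1.37430988, -0.23939458],
       [-0.46042702, -0.84811183],
       [ 1.31225109,  1.31524729],
       [ 1.38232517, -2.36306625],
       [ 0.69727243, -1.49923533],
       [-3.30571889,  0.42186431]]))
```

View pics/wz.png

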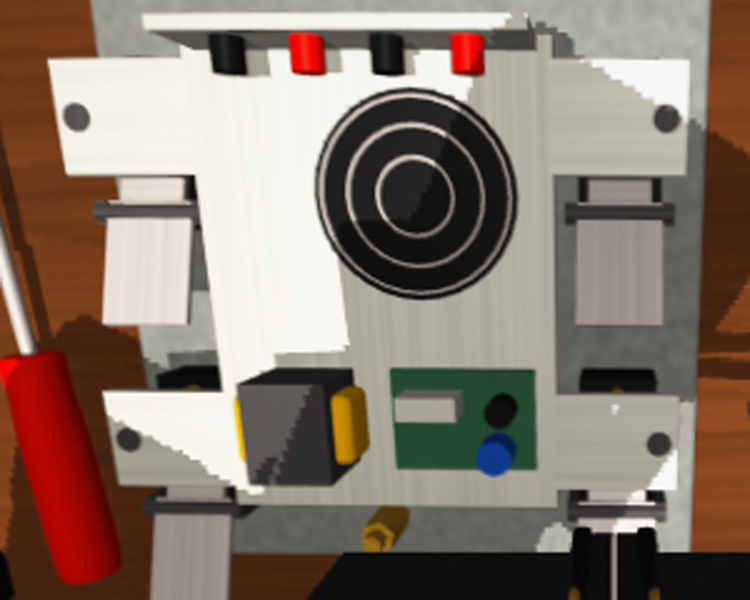

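>>> send_rows:
  moves: [0,0,0,0.2,0.1,-2.6,-1,0,0,0,0,0,-2.6,-1,0,0,0,0,0,-2.6,-1,0,0,0,0,0,-2.4,-1,0,0,0,0,0,0,-1,0,0,0,0,0,0,-1]

```text
time_s: 2.3
position: [0.5143, -0.1792, 0.0646]
tcp_rot: [[0.999, -0.047, -0.001], [-0.047, -0.999, 0.0], [-0.001, -0.0, -1.0]]
force: [0.5, 0.3, 1.5]
opening: 0.004
```

>>> send_rows:
  moves: [0,0,0,0,0,-0.2,-1,0,0,0,0,0,-0.2,-1,0,0,0,0,0,-0.2,-1,0,0,0,0,0,-0.1,-1,0,0,0,0,0,0,-1]

```text
time_s: 2.8
position: [0.5149, -0.1784, 0.0577]
tcp_rot: [[0.999, -0.045, 0.0], [-0.045, -0.999, -0.0], [0.0, 0.0, -1.0]]
force: [0.2, -0.2, 0.2]
opening: -0.001
```

>>> send_rows:
  moves: [0,0,0,0,0,-0.1,-1,0,0,0,0,0,-0.1,-1,0,0,0,0,0,0,-1]

```text
time_s: 3.1
position: [0.515, -0.1784, 0.0564]
tcp_rot: [[0.999, -0.045, 0.0], [-0.045, -0.999, -0.0], [0.0, 0.0, -1.0]]
force: [-1.0, 0.8, 7.1]
opening: 0.007
```

>>> send_rows:
  moves: [0,0,0,0,0,-0.1,-1,0,0,0,0,0,0,-1]

```text
time_s: 3.3
position: [0.515, -0.1785, 0.0563]
tcp_rot: [[0.999, -0.045, 0.001], [-0.045, -0.999, -0.001], [0.001, 0.0, -1.0]]
force: [-2.3, 1.8, 13.1]
opening: 0.007
```

>>> send_rows:
  moves: [0,0,0,0,0,-0.1,-1,0,0,0,0,0,0,-1]

```text
time_s: 3.5
position: [0.515, -0.1785, 0.0563]
tcp_rot: [[0.999, -0.045, 0.001], [-0.045, -0.999, -0.001], [0.001, 0.001, -1.0]]
force: [-4.1, 2.5, 20.4]
opening: 0.01
```

Front right is rigid: 20 N gave no travel. Back right is next.

>>> send_rows:
  moves: [0,0,0,0,0,3,-1,0,0,0,3,-0.1,0,-1,0,0,0,4,-0.1,0,-1,0,0,0,4,-0.1,0,-1,0,0,0,0,0,-1,-1,0,0,0,0,0,-1,-1,0,0,0,0,0,-0.4,-1,0,0,0,0,0,-0.2,-1,0,0,0,0,0,0,-1]

```text
time_s: 4.4
position: [0.6233, -0.1812, 0.0571]
tcp_rot: [[0.999, -0.046, -0.002], [-0.046, -0.999, 0.001], [-0.002, -0.001, -1.0]]
force: [0.4, 0.3, -0.2]
opening: 0.004
```

>>> send_rows:
  moves: [0,0,0,0,0,-0.1,-1,0,0,0,0,0,-0.1,-1,0,0,0,0,0,0,-1]

```text
time_s: 4.7
position: [0.6247, -0.1817, 0.0565]
tcp_rot: [[0.999, -0.046, 0.0], [-0.046, -0.999, -0.0], [0.0, 0.0, -1.0]]
force: [-1.1, 0.2, 3.7]
opening: 0.005
```

>>> send_rows:
  moves: [0,0,0,0,0,-0.1,-1,0,0,0,0,0,-0.1,-1,0,0,0,0,0,0,-1]

```text
time_s: 5.0
position: [0.6247, -0.1818, 0.0564]
tcp_rot: [[0.999, -0.045, 0.0], [-0.045, -0.999, -0.001], [0.0, 0.001, -1.0]]
force: [-5.5, 2.1, 14.2]
opening: 0.007
```

Back right is rigid too: 14 N gave no travel. Back left is next.

>>> send_rows:
  moves: [0,0,0,0,0,3.5,-1,0,0,0,0,0,3.5,-1,0,0,0,0.1,3.2,0,-1,0,0,0,0.2,3.3,0,-1,0,0,0,0.2,3.3,0,-1,0,0,0,0.2,3.3,0,-1,0,0,0,0.1,3.2,0,-1,0,0,0,0,0,0,-1,0,0,0,0,0,-3,-1,0,0,0,0,0,-2,-1,0,0,0,0,0,-1,-1,0,0,0,0,0,-0.4,-1,0,0,0,0,0,-0.2,-1,0,0,0,0,0,0,-1]

```text
time_s: 6.4
position: [0.6334, -0.0189, 0.0581]
tcp_rot: [[0.999, -0.046, 0.001], [-0.046, -0.999, -0.0], [0.001, 0.0, -1.0]]
force: [0.2, -0.8, -0.1]
opening: 0.006
```

>>> send_rows:
  moves: [0,0,0,0,0,-0.1,-1,0,0,0,0,0,-0.1,-1,0,0,0,0,0,0,-1]

```text
time_s: 6.7
position: [0.6335, -0.0186, 0.0563]
tcp_rot: [[0.999, -0.045, 0.002], [-0.045, -0.999, -0.0], [0.002, 0.0, -1.0]]
force: [-0.6, -0.1, 2.5]
opening: 0.01
```

>>> send_rows:
  moves: [0,0,0,0,0,-0.1,-1,0,0,0,0,0,-0.1,-1,0,0,0,0,0,0,-1]

```text
time_s: 7.0
position: [0.6336, -0.0185, 0.0541]
tcp_rot: [[0.999, -0.045, 0.002], [-0.045, -0.999, -0.0], [0.002, 0.0, -1.0]]
force: [-0.2, -0.0, 4.1]
opening: 0.006
```

Back left is giving way: it has moved 2 mm at about 4 N. I'll press it right down.

>>> send_rows:
  moves: [0,0,0,0,0,-0.1,-1,0,0,0,0,0,-0.1,-1,0,0,0,0,0,0,-1]

```text
time_s: 7.3
position: [0.6336, -0.0185, 0.0527]
tcp_rot: [[0.999, -0.045, 0.002], [-0.045, -0.999, -0.0], [0.002, 0.0, -1.0]]
force: [0.3, -1.0, 9.0]
opening: 0.004
```

>>> send_rows:
  moves: [0,0,0,0,0,-0.1,-1,0,0,0,0,0,-0.1,-1,0,0,0,0,0,0,-1]

```text
time_s: 7.6
position: [0.6337, -0.0185, 0.0525]
tcp_rot: [[0.999, -0.045, 0.002], [-0.045, -0.999, -0.001], [0.002, 0.0, -1.0]]
force: [-3.1, -0.2, 18.1]
opening: 0.004
```

The lug is at its stop: 3.9 mm down at 18 N. Now I'll lift and move over the back left shim.

>>> send_rows:
  moves: [0,0,0,0,0,2,-1,0,0,0,0,0,2,-1,0,0,0,-3,0.1,0,-1,0,0,0,-2.9,0.2,0,-1,0,0,0,0,0,-1,-1,0,0,0,0,0,-0.8,-1,0,0,0,0,0,0,-1,0,0,0,0,0,0,-1]

```text
time_s: 8.4
position: [0.5748, -0.0156, 0.0709]
tcp_rot: [[0.999, -0.046, 0.0], [-0.046, -0.999, 0.0], [0.0, -0.0, -1.0]]
force: [-0.2, 0.1, -0.3]
opening: 0.004
```

```bash
python3 - <<'E'
from h import *
c,K=cam("scene"); im=c["pixels"][:,:,::-1]
cv2.imwrite("pics/s2.png",cv2.resize(im[50:215,200:400],None,fx=3.6,fy=3.6,interpolation=cv2.INTER_CUBIC))
print(read_state()["position"],(proj(c,K,[[.575,-.0155,.059]])-[200,50])*3.6)
E
```

```text
[ 0.5748525  -0.01562061  0.07121633] [[444.05373806 375.37952557]]
```

View pics/s2.png

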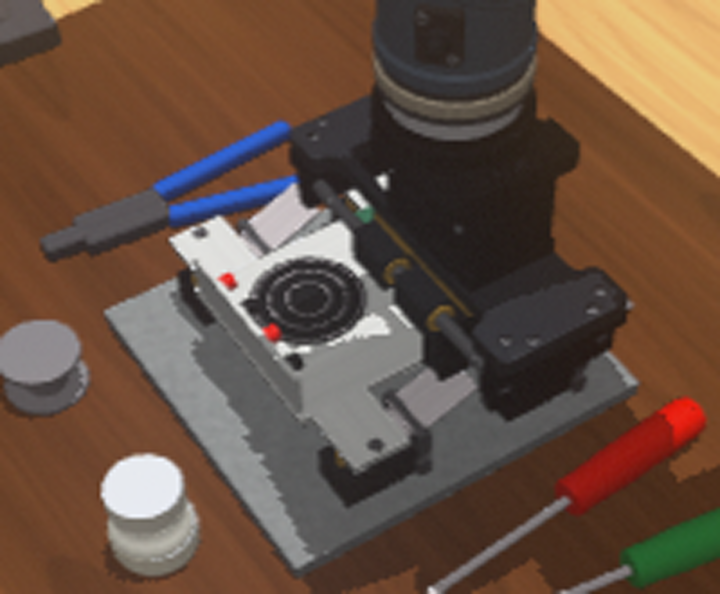

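The fingertips are above the back left shim, and the tab at about (430,390) is visible beneath them. The shim is still raised and the bystanders are in place. Now I'll press it.

>>> send_rows:
  moves: [0,0,0,0,0,-0.6,-1,0,0,0,0,0,-0.4,-1,0,0,0,0,0,-0.2,-1,0,0,0,0,0,-0.2,-1,0,0,0,0,0,0,-1]

```text
time_s: 8.95
position: [0.5734, -0.0154, 0.0581]
tcp_rot: [[0.999, -0.045, -0.001], [-0.045, -0.999, -0.0], [-0.001, 0.0, -1.0]]
force: [-1.9, -0.4, 5.8]
opening: 0.004
```

>>> send_rows:
  moves: [0,0,0,0,0,-0.2,-1,0,0,0,0,0,-0.2,-1,0,0,0,0,0,-0.2,-1,0,0,0,0,0,-0.2,-1,0,0,0,0,0,0,-1]

```text
time_s: 9.45
position: [0.5716, -0.0153, 0.0498]
tcp_rot: [[0.999, -0.045, -0.005], [-0.045, -0.999, 0.0], [-0.005, -0.0, -1.0]]
force: [-4.2, -0.9, 6.2]
opening: 0.01
```

>>> send_rows:
  moves: [0,0,0,0,0,-0.2,-1,0,0,0,0,0,-0.2,-1,0,0,0,0,0,0,-1]

```text
time_s: 9.75
position: [0.5715, -0.0153, 0.0475]
tcp_rot: [[0.999, -0.045, -0.005], [-0.045, -0.999, 0.0], [-0.005, 0.0, -1.0]]
force: [-7.6, -1.4, 16.6]
opening: 0.003
```

>>> send_rows:
  moves: [0,0,0,0,0,-0.1,-1,0,0,0,0,0,-0.1,-1,0,0,0,0,0,0,-1]

```text
time_s: 10.05
position: [0.5714, -0.0153, 0.0472]
tcp_rot: [[0.999, -0.045, -0.004], [-0.045, -0.999, -0.0], [-0.004, 0.0, -1.0]]
force: [-9.9, 0.3, 29.3]
opening: 0.007
```

>>> send_rows:
  moves: [0,0,0,0.2,0,1,-1,0,0,0,0,0,3,-1,0,0,0,0,0,4,-1,0,0,0,0,0,4,-1,0,0,0,-3,-4,3,-1,0,0,0,-3,-4,0,-1,0,0,0,-3,-4,0,-1,0,0,0,-3,-4,0,-1,0,0,0,0,-4,0,-1,0,0,0,0,-4,0,-1,0,0,0,0,-4,0,-1,0,0,0,0,-4,0,-1,0,0,0,0,0,0,-1,0,0,0,0,0,0,-1]

```text
time_s: 11.45
position: [0.4597, -0.3303, 0.1888]
tcp_rot: [[0.999, -0.047, -0.0], [-0.047, -0.999, 0.001], [-0.001, -0.001, -1.0]]
force: [-0.5, 0.6, 0.3]
opening: 0.004
```

```bash
python3 - <<'E'
from h import *
c,K=cam("scene"); im=c["pixels"][:,:,::-1]
cv2.imwrite("pics/s3.png",cv2.resize(im[50:215,200:400],None,fx=3.6,fy=3.6,interpolation=cv2.INTER_CUBIC))
c,K=cam("top"); im=c["pixels"][:,:,::-1]
cv2.imwrite("pics/t3.png",cv2.resize(im[145:295,270:480],None,fx=3.6,fy=3.6,interpolation=cv2.INTER_CUBIC))
s=read_state();print(s["position"],s["force"],s["time_s"])
E
```

```text
[ 0.45963603 -0.32834218  0.18880999] [-0.73356893  0.43843491  0.22415187] 11.55
```

View pics/s3.png

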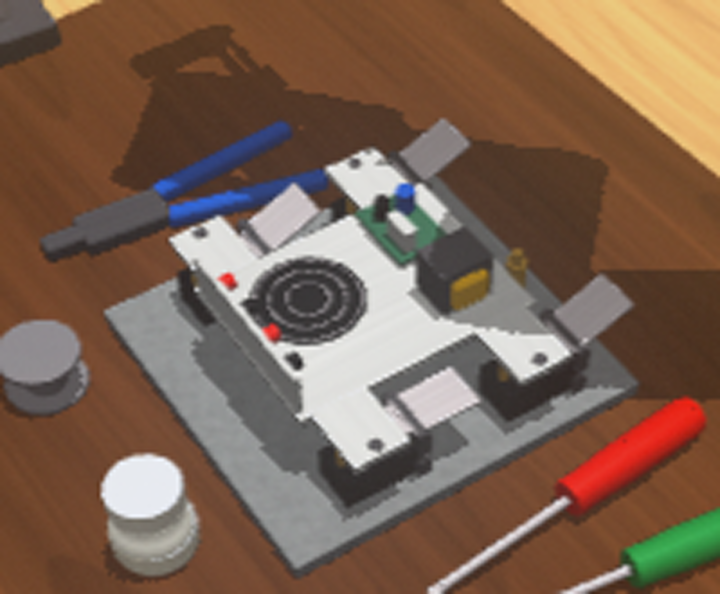

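View pics/t3.png

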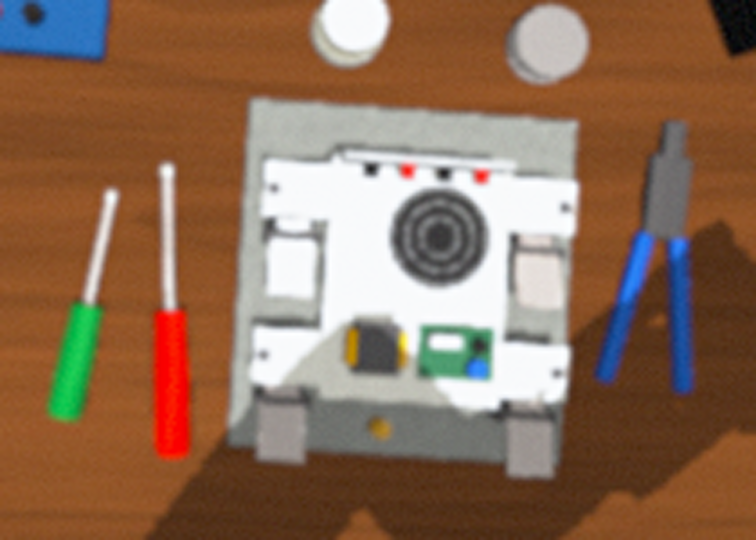

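The scene view shows the back left tab lying level at about (435,398), while the other three are still raised. The chassis and bystanders look unmoved, and the robot is clear of everything. Handing in.

```bash
python3 -c "
from rig import hand_in; print(hand_in())"
```

```text
the job is handed in; nothing more can be done
None
```

The corner that rocks is the back left one, and its shim is now pressed flat. I handed the job in at about 11.6 s of the 51 s allowed; no verdict was reported.

- **Finding the corner:** I pressed three lugs with closed fingertips. Front right held at 20 N and back right at 14 N, both without giving way. Back left gave about 2 mm at 4 N and reached its stop 3.9 mm down. I did not press front left, since the rocking corner was already found.
- **Pressing the shim:** I pressed the back left shim to its stop. The fingertips ended 47.2 mm above the table under 29 N, against a nominal 47.5 mm for flat.
- **Last checks:** The final pictures show the back left tab level and the other three still raised. By eye, the chassis and the tools and small parts are where they started. The arm is clear, with force readings near zero.
- **Limits:** The telltale is hidden under the lug, so I take it to be down from the 3.9 mm of lug travel. The two camera views put the chassis centre about 3 mm apart in x, so I aimed between them; every press landed where intended.

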